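# Show the notched test tile to the sprung stop, label up

### The arm

A 6-joint arm with a two-finger parallel gripper is mounted at the origin on the work surface. World frame = base frame: x ahead of the robot, y to its left, z up, the work surface at z = 0. Lengths are in m, angles in rad, forces in N, time in s.
With the tool pointing down it reaches from about 0.3 to 0.875 m from the base axis. Payload 6.4 kg.
Tool frame: the origin (TCP) lies between the finger pads; the fingertips stand 11 mm ahead of it and the grasp point (between the pads) lies 8 mm behind it (ctrl.tcp_to_tips is the distance from the TCP to the fingertips, in m); x points along the fingers, z is the direction in which the jaws open and shut, and the axes are right-handed (so a half turn about x gives the same grasp; the last joint's range is limited). The gripper opens to 85 mm and grips with 20 to 120 N. Pads are 22 mm wide; open, the fingers measure 114 mm over their backs; the gripper's body (76 mm by 85 mm) begins 54 mm behind the grasp point. The pads swing forward as they close: fully open they stand 13 mm farther back than shut.
Start: joints at [-1.504, 0.181, 1.607, -0, 1.354, -0.206], TCP at [0.155, -0.554, 0.242] pointing down, gripper open.
Joint ranges: [-2.99, 2.99], [-0.89, 2.07], [0.3, 2.58], [-1.14, 4.28], [0, 2.63], [-3.12, 3.12]. Speed limits (rad/s): [2.57, 2.57, 3.01, 3.14, 3.14, 3.14].

### API

Orientations are given as a unit quaternion [w, x, y, z].
In Python, from bench import ctrl, eyes, hand_in gives the robot as it stands. The module is installed in compiled form; this text tells all that it offers.
- The arm moves only by the tool step_arm, never from a script. Its arguments are lists of equal length, an entry for each row: "xyz": the shift along the world's x, y, z in mm, a list of three; "spin": the turn about the world's z in rad; "fingers": the opening in per cent of the stroke, from 0 (shut) to 100 (fully open). A call has 1 to 10 rows; each row is the pose to reach, as a shift and turn from the pose commanded when the call began; what a row does not reach only later rows make up. A row lasts 1/10 s, in which the tool goes at most 50 mm and 8.59 degrees, less where a joint would pass 70% of its speed; a pose out of reach is approached as far as the arm can. A call with a gripper value outside its range is refused whole. The fingers move at their own pace and stop on an object; the grip force is fixed at half the most. Time passes only in rows, so rows that repeat a pose let the fingers close. It gives the time, the measured TCP pose, the force and the opening at its end, in the units of the state.
- ctrl.get_obs(): the state, without advancing time (a new reading comes with each control period).
- eyes.camera(name): name is "side" or "top"; returns the picture (384x512x3 uint8, red, green, blue); there is no depth.
- eyes.camera_model(name): a dict with "vertical_fov" (degrees; the focal length in pixels is half the picture's height over the tangent of half this angle, whatever the lens; pixels are square), "cx", "cy" (the principal point, pixels), "pose" (4x4, takes a point from camera to world coordinates). Camera axes: x right, y up, looking along -z (the intrinsics and any distortion apply to the point x, -y, -z); pixel columns grow to the right and rows downward; lengths in m; the calibration is good to about 2 mm. A picture is of the moment at which its call begins. camera_model takes no time and is no camera call.
- hand_in(): hands the job in, once; it reports no verdict.
The state is a dict: "time_s": time; "q": joint angles; "dq": joint speeds; "joint_efforts": joint torques, N m; "eef_pos": TCP position; "eef_rot": TCP orientation; "wrist_force": force on the tool from outside, world axes, zero at the start; "torque": the same for the moment, N m; "opening": opening from 0.0 (shut) to 1.0 (fully open).
Only numpy, scipy, OpenCV 4.12 (cv2) and the standard library are available. Lean on these libraries where they do the work, as an engineer would, in place of code of your own. Each camera call takes 0.05 s, during which the arm holds its last target.

### The job

Two clay test tiles lie on cork rests; pick up the one with a notched corner, keeping its label face up as it lies. Hold it level in the air in line with the plunger of the brass stop stand and, gently, push its notched end squarely against the middle of the plunger until you feel the plunger reach the end of its travel. Finish holding the tile there, still pressing the plunger in; leave the plain tile and everything else on the slab where they are.

Things in the scene. Friction and masses are not known exactly. Their poses are not given: they have to be found in the camera images.
- tile_mid (a point): Centre (half-way up) of the notched tile: plain terracotta plate 100 x 44 x 8 mm, about 70 g, lying level in any direction, label (too fine to see) up, its middle on a cork rest, underside 40 mm above the bench (z = 0). x: along its length TOWARDS the notched end; y: along its width; z: out of the label face. The 14 x 14 mm square notch goes right through the corner at +x, +y.
- tile_notch_end (a point): Middle of the notched end of that tile: on its centre line, at the end face, half-way up (50 mm from tile_mid along +x). The end face is whole from 8 mm on the notch side of this point to 22 mm on the other.
- plain_mid (a point): The plain tile, to be left alone: same plate 100 x 44 x 8 mm of the same clay but with four whole corners, on the other cork rest. This point is its centre; x along its length. The two tiles may be on either rest.
- rest_a: Fixed cork disc, 36 mm across and 20 mm high, on the granite slab (the slab's top is 20 mm above the bench); the notched tile lies on it, centred. Origin at the centre of its underside.
- rest_b: The same cork disc under the plain tile.
- plunger_tip (a point): Centre of the round brass face (18 mm across) of the sprung plunger on the stop stand, 135 mm above the bench; moves with the plunger. x points level INTO the stand, the way the plunger is pushed; z up. Behind it the fixed stand: base 100 x 90 mm, post 30 mm wide, its face 34 mm behind the free plunger's face, its top 17 mm above the plunger's axis.
- plunger (a joint): How far the plunger is pushed in, m: 0 free, 0.012 at the end of its travel. The spring needs about 2 N to start and 6.3 N at the end of travel.
- clip_a: Brass spring clip, fixed, base 50 x 50 mm, with a 60 mm wide clay tile upright in it (top 73 mm above the slab). Bystander; origin under its centre.
- clip_b: Brass spring clip, fixed, with a 70 mm wide clay tile upright in it (top 63 mm above the slab). Bystander; origin under its centre.
- sun: Terracotta sun face lying flat, 134 mm across, 28 mm high. Bystander; origin under its centre.
- jar: Frosted glass brush jar, 72 mm across, 100 mm high, with brushes standing up to 215 mm. Bystander; origin under its centre.
- cup: Horn palette cup, 60 mm across, 34 mm high, between the two rests. Bystander; origin under its centre.
- burnisher: Pewter burnisher, 145 mm long, 14 mm wide, 11 mm high, lying along its x between the rests and the stand. Bystander; origin under its middle.
- muller: Small stone muller, 54 mm across, 53 mm high. Bystander; origin under its centre.
Things that resemble listed ones, but are neither listed nor needed, are in the scene too. What is shaped like the part that bears tile_mid but grey or red is not meant.

How it is judged:
On the way:
1. the notched tile is lifted off its rest in the gripper, label up (height (world z) of tile_mid above 0.08 m and contact force between tile and the fingers above 1 N and angle between tile_mid's own z axis and vertical below 0.4 rad), for 0.2 s.
At the end, for the whole second after the job is handed in: The notched tile is held in the fingers, centre over 110 mm above the bench, still, label up within 10 degrees of level, within 11 degrees of the plunger's line; the middle of its notched end is within 12 mm of the plunger face's centre and presses it in over 9 of its 12 mm (value of joint plunger above 0.009 m and contact force between tile and plunger above 1 N and distance between tile_notch_end and plunger_tip below 0.012 m and angle between the x axis of tile_mid and the x axis of plunger_tip, either way round below 0.2 rad and angle between tile_mid's own z axis and vertical below 0.17 rad and height (world z) of tile_mid above 0.11 m and contact force between tile and the fingers above 1 N and linear speed of tile below 0.02 m/s); the arm keeps its last pose, push and grip.
It fails at once if the tile is rammed into the stop (over 25 N) (contact force between tile and plunger above 25 N).
It fails at once if the label face is turned away from up (over 45 degrees) (angle between tile_mid's own z axis and vertical above 0.785 rad).
It fails at once if the plain tile or another thing on the slab is shifted (distance of any of plain_mid, sun, jar, cup, burnisher, muller from where it was at the start of the episode above 0.02 m).
It also fails if it takes over 43 s, if anything falls off the work surface, if the arm or the gripper's body presses on something with over 40 N, if the wrist force passes 120 N, or if a joint passes its speed limit or range.

## Working session

There is one attempt and no reset: what is moved stays moved. The work goes in short steps, Python scripts to look and compute and a tool call to move; the robot and the scene stay as the last step left them, time stands still between calls to the robot, and variables do not carry over. Pictures are saved under pics/ and viewed, and the job is handed in when it is done.

Besides the shell and the picture viewer there is one more tool, called after ">>>" by a JSON object that holds its "fn" and its "kwargs", one argument or row to a line. step_arm: Moves the arm, as the interface text tells. Its arguments: {"type":"object","properties":{"xyz":{"type":"array"},"spin":{"type":"array"},"fingers":{"type":"array"}},"required":["xyz","spin","fingers"]}

```bash
mkdir -p pics
python3 - <<'E'
from bench import ctrl, eyes
import cv2
for n in("top","side"):
    im=eyes.camera(n); cv2.imwrite(f"pics/{n}0.png",cv2.resize(im[:,:,::-1],(800,600),interpolation=cv2.INTER_CUBIC)); cv2.imwrite(f"pics/raw_{n}0.png",im[:,:,::-1])
    print(n,eyes.camera_model(n))
print(ctrl.get_obs())
E
```

```text
top {'vertical_fov': 50.27640562890885, 'cx': 251.487551114693, 'cy': 194.333774637839, 'pose': array([[ 0.01955227,  0.99828211, -0.05523158,  0.44597723],
       [-0.99960863,  0.01841304, -0.0210606 , -0.01176096],
       [-0.02000743,  0.05562175,  0.99825143,  1.19934848],
       [ 0.        ,  0.        ,  0.        ,  1.        ]])}
side {'vertical_fov': 52.41053132004187, 'cx': 259.49904492109135, 'cy': 193.34974668197455, 'pose': array([[-0.80097164,  0.38502296, -0.45847765, -0.03084367],
       [-0.59839216, -0.53947983,  0.59235828,  0.69723423],
       [-0.01926791,  0.74881161,  0.66250277,  0.91445449],
       [ 0.        ,  0.        ,  0.        ,  1.        ]])}
{'time_s': 0.1, 'q': array([-1.50430505e+00,  1.81476641e-01,  1.60789115e+00,  4.68359171e-06,
        1.35381700e+00, -2.06325913e-01]), 'dq': array([-0.00095522, -0.00052446, -0.00330878,  0.00061209, -0.00147914,
        0.00023117]), 'joint_efforts': array([ 1.10280012e-03, -4.45877087e+01, -3.52235520e+01, -2.57037691e-04,
        4.15187053e-03,  2.07391463e-05]), 'eef_pos': array([ 0.15490271, -0.5532472 ,  0.24147682]), 'eef_rot': array([ 0.56297993,  0.42778848,  0.563716  , -0.42693662]), 'wrist_force': array([ 0.34586783,  0.01584845, -0.25649788]), 'torque': array([-0.06045303, -0.02639709, -0.00467976]), 'opening': 0.9961581455416123}
```

View pics/top0.png

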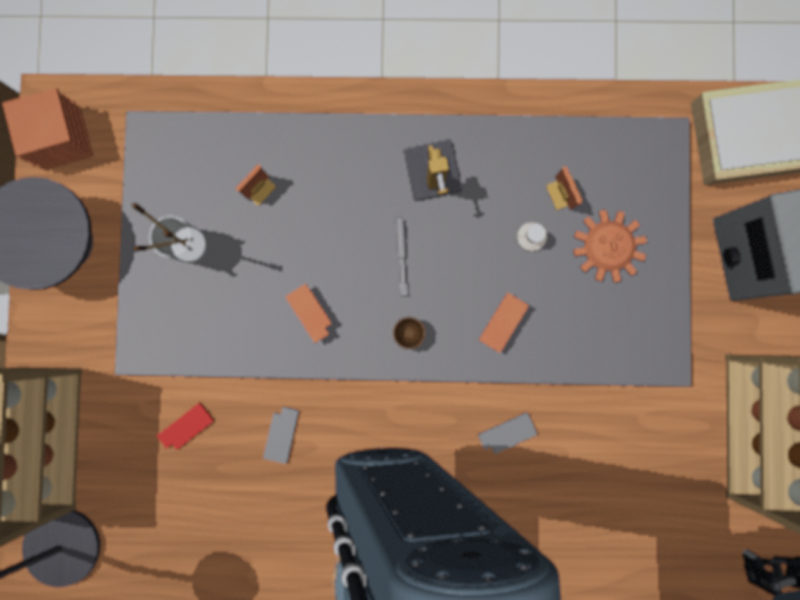

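View pics/side0.png

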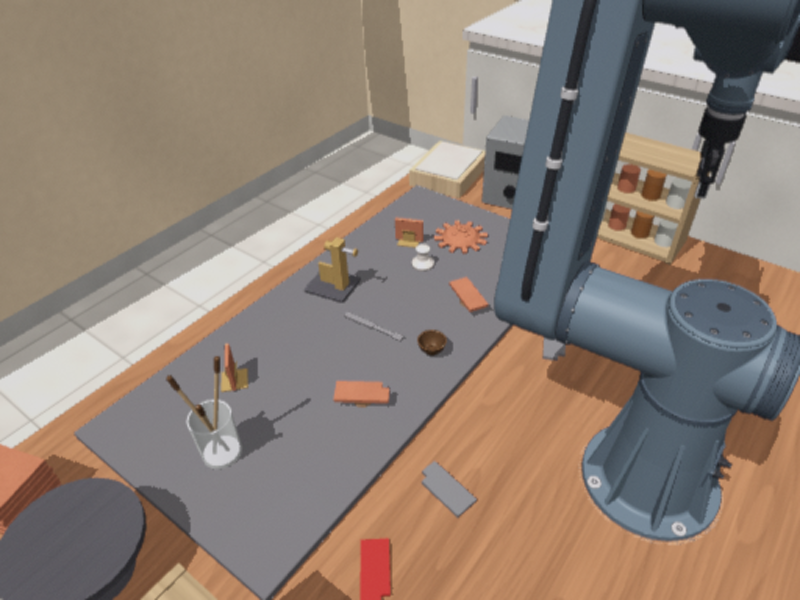

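The top view shows the terracotta tile at about (310,313) with a notch near (330,330). The plain tile is at (505,322) and the stop stand at (437,170). I'll enlarge these areas.

Run:
```python
import cv2,numpy as np
t=cv2.imread("pics/raw_top0.png"); s=cv2.imread("pics/raw_side0.png")
def crop(im,x0,y0,w,h,k): return cv2.resize(im[y0:y0+h,x0:x0+w],None,fx=k,fy=k,interpolation=cv2.INTER_CUBIC)
cv2.imwrite("pics/c1.png",np.hstack([crop(t,175,175,48,56,8),crop(t,252,82,48,56,8)]))
cv2.imwrite("pics/c2.png",np.hstack([crop(s,205,235,52,56,7),crop(s,190,145,52,56,7)]))
```

```text
(no output)
```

View pics/c1.png

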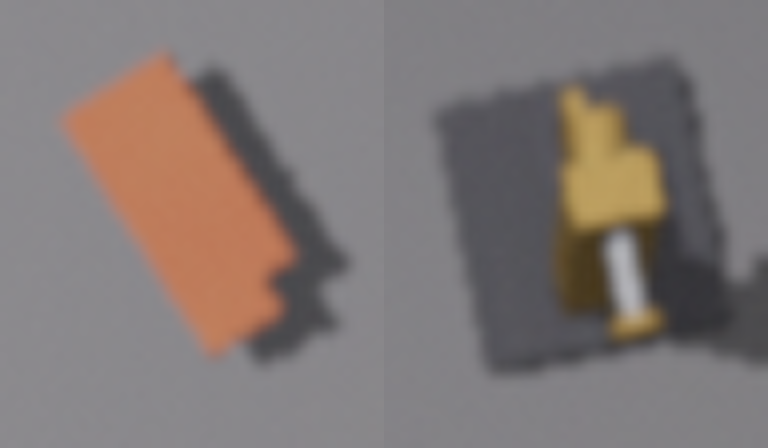

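View pics/c2.png

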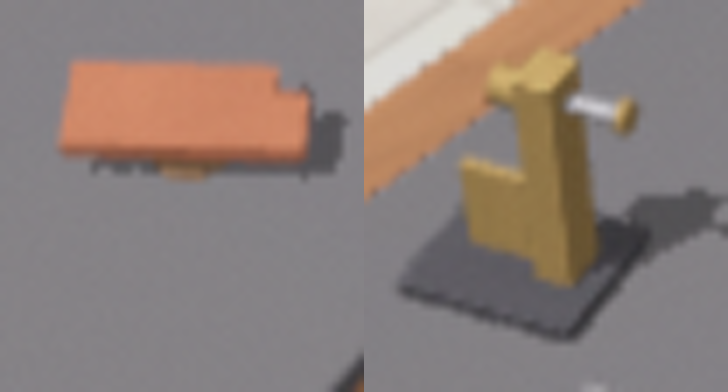

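```bash
cat > h.py <<'E'
from bench import ctrl, eyes
import numpy as np
def cam(n):
    m=eyes.camera_model(n); f=192/np.tan(np.radians(m["vertical_fov"])/2); return m,f
def ray(n,u,v):
    m,f=cam(n); d=np.array([(u-m["cx"])/f,-(v-m["cy"])/f,-1]); P=m["pose"]; return P[:3,3],P[:3,:3]@d
def pt(n,u,v,z):
    o,d=ray(n,u,v); return o+d*(z-o[2])/d[2]
def proj(n,p):
    m,f=cam(n); P=m["pose"]; c=P[:3,:3].T@(np.asarray(p)-P[:3,3]); return m["cx"]-f*c[0]/c[2], m["cy"]+f*c[1]/c[2]
def tri(a,b):
    A=[];B=[]
    for n,(u,v) in (("top",a),("side",b)):
        o,d=ray(n,u,v); d/=np.linalg.norm(d); M=np.eye(3)-np.outer(d,d); A.append(M);B.append(M@o)
    p=np.linalg.solve(sum(A),sum(B)); return p
def cc(u,v,k,x0,y0): return (u+.5)/k-.5+x0,(v+.5)/k-.5+y0
E
python3 - <<'E'
from h import *
np.set_printoptions(precision=4,suppress=True)
T={k:pt("top",*cc(*p,8,175,175),.048) for k,p in dict(A=(64,120),B=(168,53),C=(299,252),D=(215,358),E=(286,308)).items()}
for k in T: print(k,T[k])
print("AB",np.linalg.norm(T['A']-T['B']),"AD",np.linalg.norm(T['A']-T['D']),"BC",np.linalg.norm(T['B']-T['C']))
S={k:pt("side",*cc(*p,7,205,235),.048) for k,p in dict(A=(60,150),B=(72,62),C=(277,64),D=(307,153),E=(308,94)).items()}
for k in S: print("side",k,S[k])
for X in(T,S):
    d=(X['D']-X['A']); print("ang",np.arctan2(d[1],d[0]), np.arctan2(*(X['C']-X['B'])[1::-1]))
    w=(X['B']-X['A']); n=(X['A']+X['D'])/2+ w/np.linalg.norm(w)*.022; print("mid",n)
a=cc(637-384,325,8,252,82);b=cc(628-364,114,7,190,145)
print("tip top",pt("top",*a,.135),"side",pt("side",*b,.135),"tri",tri(a,b))
# rod start
a2=cc(621-384,232,8,252,82);b2=cc(570-364,104,7,190,145)
print("rod",pt("top",*a2,.138),pt("side",*b2,.135))
for nm,q in dict(tl=(438-384,112),tr=(676-384,62),br=(724-384,318),bl=(490-384,370)).items(): print(nm,pt("top",*cc(*q,8,252,82),.03))
print(pt("top",399/800*512,290/600*384,.03),pt("top",402/800*512,222/600*384,.03))
E
```

```text
A [0.5196 0.2079 0.048 ]
B [0.544  0.1716 0.048 ]
C [0.4745 0.1234 0.048 ]
D [0.4366 0.1521 0.048 ]
E [0.4547 0.1275 0.048 ]
AB 0.04371378832467767 AD 0.09996501611530055 BC 0.08461179292478438
side A [0.5152 0.2147 0.048 ]
side B [0.5427 0.1765 0.048 ]
side C [0.4722 0.127  0.048 ]
side D [0.4327 0.1571 0.048 ]
side E [0.4516 0.1323 0.048 ]
ang -2.5497639381058255 -2.535270835979266
mid [0.4904 0.1617 0.048 ]
ang -2.5312083189627534 -2.529614850718894
mid [0.4868 0.1681 0.048 ]
tip top [ 0.6962 -0.0689  0.135 ] side [ 0.6941 -0.0683  0.135 ] tri [ 0.696  -0.0694  0.1337]
rod [ 0.7263 -0.063   0.138 ] [ 0.7221 -0.0583  0.135 ]
tl [ 0.798  -0.0013  0.03  ]
tr [ 0.8175 -0.0872  0.03  ]
br [ 0.7239 -0.1058  0.03  ]
bl [ 0.7037 -0.0218  0.03  ]
[0.5359 0.0023 0.03  ] [ 0.6618 -0.0008  0.03  ]
```

Run:
```python
from h import *
from scipy.spatial.transform import Rotation as R
o=ctrl.get_obs(); q=o["eef_rot"]; M=R.from_quat([q[1],q[2],q[3],q[0]]).as_matrix()
print(M.round(3)); y=np.arctan2(M[1,2],M[0,2]); print("jaw yaw",y, "q1,q6",o["q"][[0,5]], ctrl.tcp_to_tips)
```

```text
[[-0.     0.963  0.269]
 [ 0.002  0.269 -0.963]
 [-1.     0.    -0.002]]
jaw yaw -1.297979892499848 q1,q6 [-1.50430505 -0.20632591] 0.011
```

>>> {"fn": "step_arm", "kwargs": {
  "xyz": [
    [0,0,10],
    [0,0,20]
  ],
  "spin": [
    [0.1],
    [0.2]
  ],
  "fingers": [
    [100],
    [100]
  ]
}}

```text
invalid input
```

>>> {"fn": "step_arm", "kwargs": {
  "xyz": [
    [0,0,20],
    [0,0,40]
  ],
  "spin": [0.1,0.2],
  "fingers": [100,100]
}}

```text
time_s: 0.3
eef_pos: [0.1549, -0.5529, 0.2814]
eef_rot: [0.603, 0.369, 0.605, -0.367]
wrist_force: [0.2, 0.4, 0.9]
opening: 0.995
```

Run:
```python
from h import *
o=ctrl.get_obs(); print(o["q"].round(3),o["eef_pos"].round(4))
```

```text
[-1.504  0.15   1.562  0.     1.432 -0.41 ] [ 0.1549 -0.5529  0.2814]
```

>>> {"fn": "step_arm", "kwargs": {
  "xyz": [
    [20,43,0],
    [40,86,0],
    [60,129,0],
    [80,172,0],
    [100,215,0],
    [120,258,0],
    [140,301,0],
    [160,344,0],
    [180,387,0],
    [200,430,0]
  ],
  "spin": [0.02,0.04,0.06,0.08,0.1,0.12,0.13,0.13,0.13,0.13],
  "fingers": [100,100,100,100,100,100,100,100,100,100]
}}

```text
time_s: 1.3
eef_pos: [0.3551, -0.1219, 0.2823]
eef_rot: [0.626, 0.329, 0.626, -0.329]
wrist_force: [1.1, -0.8, -0.0]
opening: 0.999
```

>>> {"fn": "step_arm", "kwargs": {
  "xyz": [
    [20,43,0],
    [40,86,0],
    [60,129,0],
    [80,172,0],
    [100,215,0],
    [120,258,0],
    [135,285,0],
    [135,285,0],
    [135,285,0]
  ],
  "spin": [0,0,0,0,0,0,0,0,0],
  "fingers": [100,100,100,100,100,100,100,100,100]
}}

```text
time_s: 2.2
eef_pos: [0.4895, 0.1617, 0.2815]
eef_rot: [0.626, 0.328, 0.627, -0.329]
wrist_force: [-0.7, -0.2, -0.3]
opening: 0.999
```

```bash
cat > st.py <<'E'
from h import *
from scipy.spatial.transform import Rotation as R
o=ctrl.get_obs(); q=o["eef_rot"]; M=R.from_quat([q[1],q[2],q[3],q[0]]).as_matrix()
print("t",round(o["time_s"],2),"pos",o["eef_pos"].round(4),"jaw yaw",round(np.arctan2(M[1,2],M[0,2]),4),"xdir",M[:,0].round(3),"F",o["wrist_force"].round(1),"open",round(o["opening"],3),"q",o["q"].round(2))
E
python3 st.py
python3 - <<'E'
from h import *
import cv2
for n in("top","side"):
    im=eyes.camera(n); cv2.imwrite(f"pics/raw_{n}1.png",im[:,:,::-1])
    cv2.imwrite(f"pics/{n}1.png",cv2.resize(im[130:270,130:300,::-1] if n=="top" else im[150:310,140:340,::-1],None,fx=3.5,fy=3.5,interpolation=cv2.INTER_CUBIC))
E
```

```text
t 2.2 pos [0.4895 0.1617 0.2815] jaw yaw -0.9663 xdir [-0.002 -0.001 -1.   ] F [-0.7 -0.2 -0.3] open 0.999 q [ 0.09  0.02  1.71 -0.    1.42  1.05]
```

View pics/side1.png

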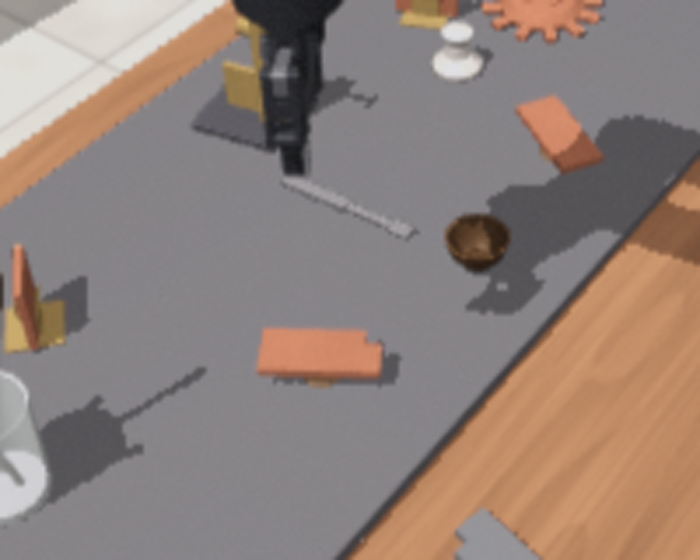

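>>> {"fn": "step_arm", "kwargs": {
  "xyz": [
    [0,0,-40],
    [0,1,-80],
    [0,1,-120],
    [0,1,-155],
    [0,1,-185],
    [0,1,-205],
    [0,1,-220],
    [0,1,-226],
    [0,1,-226]
  ],
  "spin": [0,0,0,0,0,0,0,0,0],
  "fingers": [100,100,100,100,100,100,100,100,100]
}}

```text
time_s: 3.2
eef_pos: [0.4894, 0.1613, 0.0559]
eef_rot: [0.625, 0.329, 0.626, -0.33]
wrist_force: [0.7, 0.0, -0.2]
opening: 1.0
```

```bash
python3 st.py
python3 - <<'E'
from h import *
import cv2
for n in("top","side"):
    im=eyes.camera(n)
    cv2.imwrite(f"pics/{n}2.png",cv2.resize(im[150:250,150:270,::-1] if n=="top" else im[190:300,170:290,::-1],None,fx=5,fy=5,interpolation=cv2.INTER_CUBIC))
E
```

```text
t 3.2 pos [0.4894 0.1613 0.0559] jaw yaw -0.9695 xdir [-0.001 -0.    -1.   ] F [ 0.7  0.  -0.2] open 1.0 q [ 0.09  0.31  1.88 -0.    0.96  1.06]
```

View pics/side2.png

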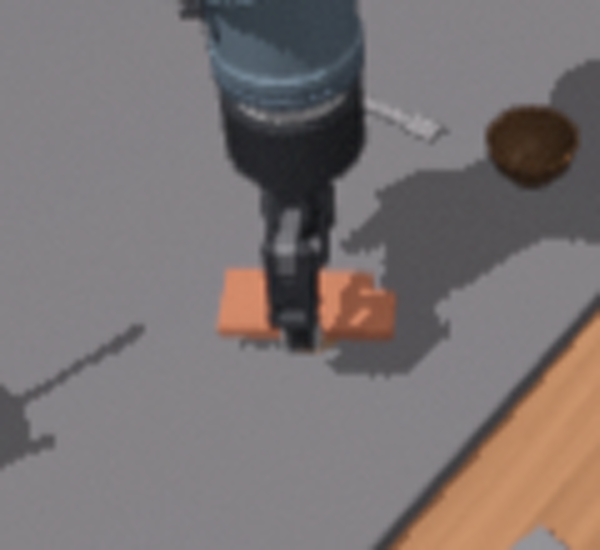

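View pics/top2.png

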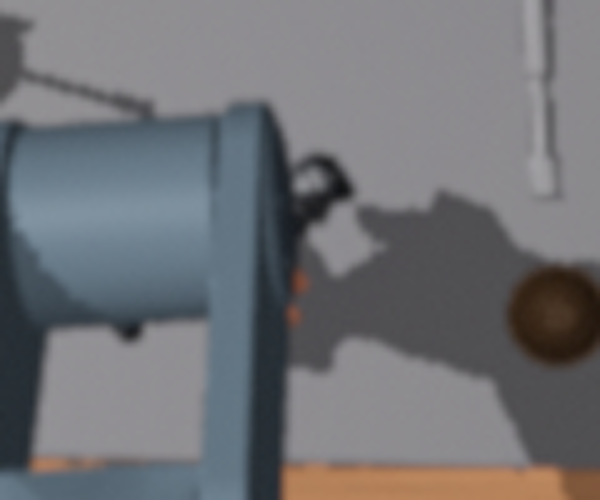

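The side view shows the near finger, at (300,335), straddling the tile's near edge. That edge runs from 218 to 395, so the finger sits close to its middle. Next I descend and close.

>>> {"fn": "step_arm", "kwargs": {
  "xyz": [
    [0,0,-10],
    [0,0,-20],
    [0,0,-20],
    [0,0,-20],
    [0,0,-20],
    [0,0,-20],
    [0,0,-20],
    [0,0,-20],
    [0,0,-20],
    [0,0,-20]
  ],
  "spin": [0,0,0,0,0,0,0,0,0,0],
  "fingers": [100,100,100,0,0,0,0,0,0,0]
}}

```text
time_s: 4.3
eef_pos: [0.4905, 0.1624, 0.0368]
eef_rot: [0.626, 0.329, 0.626, -0.329]
wrist_force: [0.2, 0.6, 5.2]
opening: 0.496
```

```bash
python3 st.py
```

```text
t 4.3 pos [0.4905 0.1624 0.0368] jaw yaw -0.9679 xdir [ 0.001  0.    -1.   ] F [0.2 0.6 5.2] open 0.496 q [0.09 0.34 1.88 0.   0.91 1.06]
```

>>> {"fn": "step_arm", "kwargs": {
  "xyz": [
    [0,0,5],
    [0,0,15],
    [0,0,30],
    [0,0,55],
    [0,0,85],
    [0,0,120],
    [0,0,150],
    [0,0,165],
    [0,0,165],
    [0,0,165]
  ],
  "spin": [0,0,0,0,0,0,0,0,0,0],
  "fingers": [0,0,0,0,0,0,0,0,0,0]
}}

```text
time_s: 5.3
eef_pos: [0.4896, 0.1622, 0.2011]
eef_rot: [0.626, 0.329, 0.626, -0.329]
wrist_force: [-0.6, -0.1, -0.5]
opening: 0.502
```

```bash
python3 st.py
python3 - <<'E'
from h import *
import cv2
for n in("top","side"):
    im=eyes.camera(n)
    cv2.imwrite(f"pics/{n}3.png",cv2.resize(im[150:250,150:270,::-1] if n=="top" else im[140:260,150:290,::-1],None,fx=5,fy=5,interpolation=cv2.INTER_CUBIC))
E
```

```text
t 5.3 pos [0.4896 0.1622 0.2011] jaw yaw -0.968 xdir [-0. -0. -1.] F [-0.6 -0.1 -0.5] open 0.502 q [ 0.09  0.09  1.8  -0.    1.26  1.06]
```

View pics/side3.png

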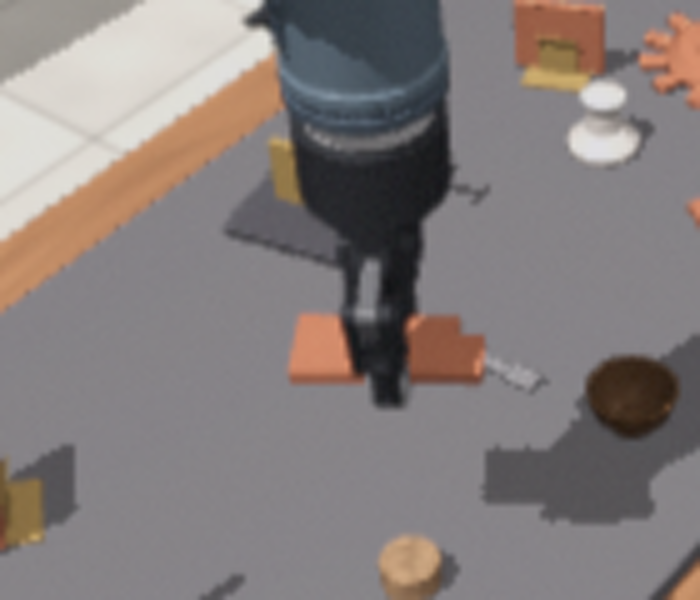

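The tile is gripped level, with its notched end to the right at (480,350). Next I spin it +2.75 rad while moving to a staging point.

>>> {"fn": "step_arm", "kwargs": {
  "xyz": [
    [5,-12,0],
    [11,-25,0],
    [16,-38,0],
    [22,-51,0],
    [27,-64,0],
    [33,-76,0],
    [38,-89,0],
    [44,-102,0],
    [49,-115,0],
    [55,-126,0]
  ],
  "spin": [0.13,0.27,0.41,0.55,0.69,0.83,0.97,1.11,1.25,1.37],
  "fingers": [0,0,0,0,0,0,0,0,0,0]
}}

```text
time_s: 6.4
eef_pos: [0.5441, 0.0357, 0.1994]
eef_rot: [0.691, -0.143, 0.694, 0.143]
wrist_force: [-0.3, 0.2, -0.7]
opening: 0.498
```

>>> {"fn": "step_arm", "kwargs": {
  "xyz": [
    [5,-12,0],
    [11,-25,0],
    [16,-38,0],
    [22,-51,0],
    [27,-64,0],
    [33,-76,0],
    [38,-89,0],
    [44,-102,0],
    [49,-115,0],
    [55,-126,0]
  ],
  "spin": [0.13,0.27,0.41,0.55,0.69,0.83,0.97,1.11,1.25,1.38],
  "fingers": [0,0,0,0,0,0,0,0,0,0]
}}

```text
time_s: 7.4
eef_pos: [0.5991, -0.0901, 0.1992]
eef_rot: [0.443, -0.55, 0.443, 0.552]
wrist_force: [0.0, -0.7, -0.7]
opening: 0.499
```

>>> {"fn": "step_arm", "kwargs": {
  "xyz": [
    [0,0,0],
    [0,0,-20],
    [0,0,-45],
    [0,0,-65],
    [0,0,-73],
    [0,0,-73],
    [0,0,-73]
  ],
  "spin": [0,0,0,0,0,0,0],
  "fingers": [0,0,0,0,0,0,0]
}}

```text
time_s: 8.1
eef_pos: [0.6002, -0.0896, 0.1288]
eef_rot: [-0.445, 0.55, -0.445, -0.55]
wrist_force: [-0.3, -0.8, -0.9]
opening: 0.5
```

```bash
python3 st.py
python3 - <<'E'
from h import *
import cv2
for n in("top","side"):
    im=eyes.camera(n);cv2.imwrite(f"pics/raw_{n}4.png",im[:,:,::-1])
    cv2.imwrite(f"pics/{n}4.png",cv2.resize(im[80:180,220:330,::-1] if n=="top" else im[120:220,190:300,::-1],None,fx=6,fy=6,interpolation=cv2.INTER_CUBIC))
E
```

```text
t 8.1 pos [ 0.6002 -0.0896  0.1288] jaw yaw 1.7811 xdir [ 0. -0. -1.] F [-0.3 -0.8 -0.9] open 0.5 q [-0.34  0.37  1.61  0.    1.16 -2.12]
```

View pics/side4.png

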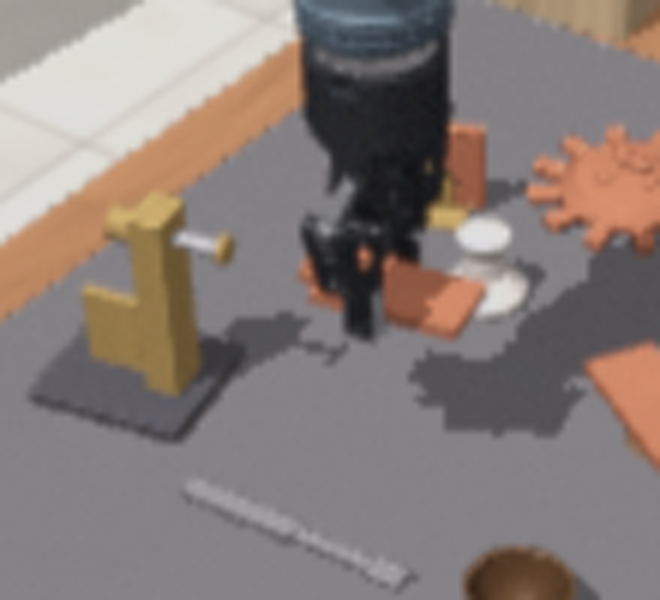

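View pics/top4.png

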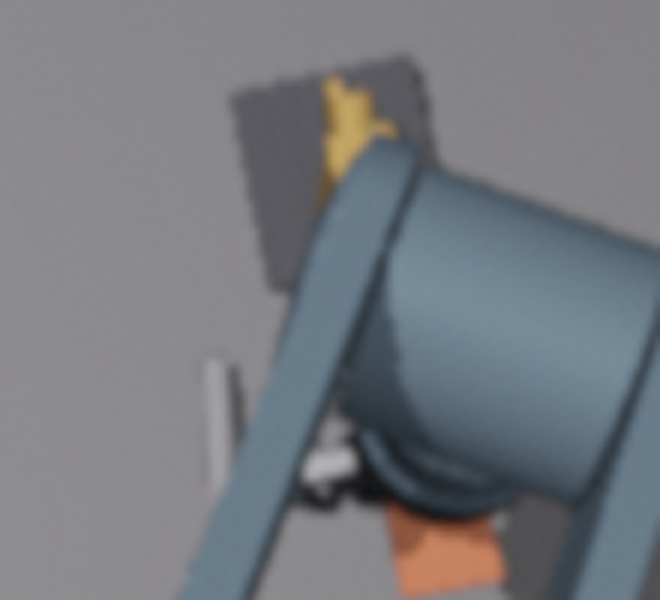

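Run:
```python
from h import *
d=np.array([np.cos(.21),np.sin(.21),0]);n=np.array([-d[1],d[0],0])
c=np.array([.6002,-.0896,.136])
def show(nm,p):
  u,v=proj("side",p); a,b=proj("top",p); print(nm,"side4",(u+.5-190)*6,(v+.5-120)*6,"top4",(a+.5-220)*6,(b+.5-80)*6)
for s in(-1,1):
  for w in(-1,1):
    show((s,w),c+d*.05*s+n*.022*w+[0,0,.004]); 
show("bot rear near",c-d*.05+n*.022-[0,0,.004])
show("tip",np.array([.696,-.069,.135]))
# measured rear corners on top face
for q in((484,285),(452,332)): print(pt("side",*cc(*q,6,190,120),.140))
for q in((403,594),(505,580)): print(pt("top",*cc(*q,6,220,80),.140))
```

```text
(-1, -1) side4 484.49536267236783 281.1030813572795 top4 499.7774598678159 576.1732043847602
(-1, 1) side4 451.23037742420934 327.8098196563212 top4 399.7744400817853 595.5570350957098
(1, -1) side4 319.3249685596541 237.58633090589444 top4 454.55164612117255 351.28529233814805
(1, 1) side4 283.0485904146099 282.08034732427683 top4 355.11273176654845 370.6472701847879
bot rear near side4 451.38748832484407 339.5847171350525 top4 398.5899852763082 597.2759928089297
tip side4 224.89203255240318 246.3789451583209 top4 382.37112363900314 256.64426841716136
[ 0.55362097 -0.11837995  0.14      ]
[ 0.54383274 -0.07570436  0.14      ]
[ 0.54719951 -0.08010793  0.14      ]
[ 0.55405009 -0.12403064  0.14      ]
```

The measured rear edge agrees with the predicted pose to within about 2–3 mm. Next I approach along the plunger's line.

>>> {"fn": "step_arm", "kwargs": {
  "xyz": [
    [9.8,2.1,0],
    [19.6,4.2,0],
    [26.4,5.6,0],
    [31.3,6.7,0],
    [34.2,7.3,0],
    [36.2,7.7,0],
    [38.1,8.1,0],
    [38.1,8.1,0]
  ],
  "spin": [0,0,0,0,0,0,0,0],
  "fingers": [0,0,0,0,0,0,0,0]
}}

```text
time_s: 9.0
eef_pos: [0.6381, -0.0816, 0.1283]
eef_rot: [0.445, -0.55, 0.445, 0.55]
wrist_force: [0.5, -0.6, -1.5]
opening: 0.502
```

```bash
python3 st.py
python3 - <<'E'
from h import *
import cv2
im=eyes.camera("side")
cv2.imwrite("pics/side5.png",cv2.resize(im[130:200,190:280,::-1],None,fx=8,fy=8,interpolation=cv2.INTER_CUBIC))
E
```

```text
t 9.0 pos [ 0.6381 -0.0816  0.1283] jaw yaw 1.782 xdir [-0.  0. -1.] F [ 0.5 -0.6 -1.5] open 0.502 q [-0.31  0.44  1.51 -0.    1.18 -2.09]
```

View pics/side5.png

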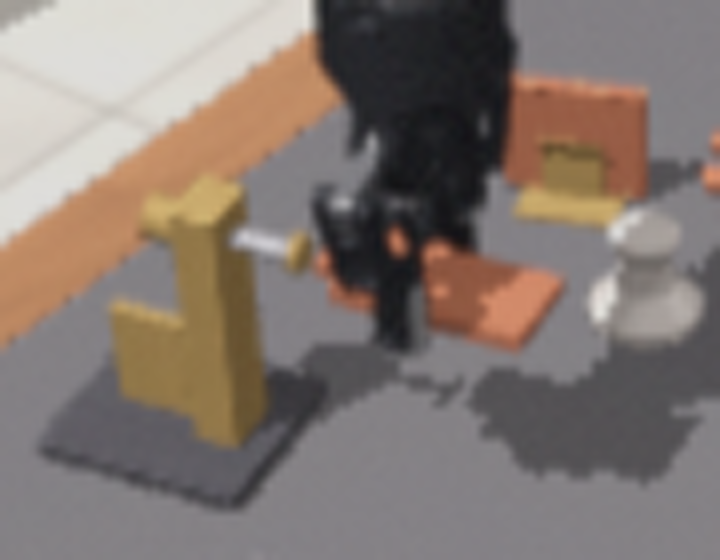

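Run:
```python
from h import *
d=np.array([np.cos(.21),np.sin(.21),0]);n=np.array([-d[1],d[0],0])
c=np.array([.6381,-.0816,.1355])
for nm,p in dict(nearcornerNotchInner=c+d*.036+n*.022,frontNotch=c+d*.05+n*.008,notchin=c+d*.036+n*.008,frontmid=c+d*.05,tip=np.array([.696,-.069,.135]),rearnear=c-d*.05+n*.022,rearfar=c-d*.05-n*.022).items():
  for dz in(.004,-.004):
    u,v=proj("side",p+[0,0,dz]); print(nm,dz,round((u+.5-190)*8),round((v+.5-130)*8))
```

```text
nearcornerNotchInner 0.004 324 282
nearcornerNotchInner -0.004 325 298
frontNotch 0.004 310 255
frontNotch -0.004 311 271
notchin 0.004 340 263
notchin -0.004 341 279
frontmid 0.004 319 245
frontmid -0.004 320 260
tip 0.004 299 241
tip -0.004 301 256
rearnear 0.004 514 334
rearnear -0.004 514 350
rearfar 0.004 559 273
rearfar -0.004 560 288
```

The front edge, at about (315,260), is just short of the plunger disc at (298,252), and they're well aligned. I'll advance in small steps and watch the force.

>>> {"fn": "step_arm", "kwargs": {
  "xyz": [
    [2,0.4,0],
    [3.9,0.8,0],
    [5.9,1.2,0],
    [7.8,1.7,0],
    [9.8,2.1,0],
    [11.7,2.5,0],
    [11.7,2.5,0],
    [11.7,2.5,0]
  ],
  "spin": [0,0,0,0,0,0,0,0],
  "fingers": [0,0,0,0,0,0,0,0]
}}

```text
time_s: 9.85
eef_pos: [0.6494, -0.0792, 0.1281]
eef_rot: [0.444, -0.55, 0.445, 0.55]
wrist_force: [-2.9, -0.0, 0.7]
opening: 0.499
```

>>> {"fn": "step_arm", "kwargs": {
  "xyz": [
    [1,0.2,0],
    [2,0.4,0],
    [2.9,0.6,0],
    [2.9,0.6,0],
    [2.9,0.6,0]
  ],
  "spin": [0,0,0,0,0],
  "fingers": [0,0,0,0,0]
}}

```text
time_s: 10.35
eef_pos: [0.6525, -0.0785, 0.1282]
eef_rot: [0.444, -0.55, 0.445, 0.55]
wrist_force: [-4.6, -1.6, 0.7]
opening: 0.497
```

```bash
python3 st.py
```

```text
t 10.35 pos [ 0.6525 -0.0785  0.1282] jaw yaw 1.782 xdir [-0.  0. -1.] F [-4.6 -1.6  0.7] open 0.497 q [-0.3   0.47  1.47 -0.    1.2  -2.08]
```

>>> {"fn": "step_arm", "kwargs": {
  "xyz": [
    [1,0.2,0],
    [2,0.4,0],
    [2,0.4,0],
    [2,0.4,0]
  ],
  "spin": [0,0,0,0],
  "fingers": [0,0,0,0]
}}

```text
time_s: 10.75
eef_pos: [0.6545, -0.0781, 0.1281]
eef_rot: [0.444, -0.55, 0.445, 0.55]
wrist_force: [-5.1, -0.9, 0.8]
opening: 0.503
```

>>> {"fn": "step_arm", "kwargs": {
  "xyz": [
    [1,0.2,0],
    [1,0.2,0],
    [1,0.2,0]
  ],
  "spin": [0,0,0],
  "fingers": [0,0,0]
}}

```text
time_s: 11.05
eef_pos: [0.6554, -0.0779, 0.1282]
eef_rot: [0.444, -0.55, 0.445, 0.55]
wrist_force: [-6.1, 0.1, 0.6]
opening: 0.498
```

>>> {"fn": "step_arm", "kwargs": {
  "xyz": [
    [0.5,0.1,0],
    [1,0.2,0],
    [1,0.2,0],
    [1,0.2,0]
  ],
  "spin": [0,0,0,0],
  "fingers": [0,0,0,0]
}}

```text
time_s: 11.45
eef_pos: [0.6563, -0.0777, 0.1281]
eef_rot: [0.444, -0.55, 0.445, 0.55]
wrist_force: [-5.7, -0.3, 0.7]
opening: 0.502
```

>>> {"fn": "step_arm", "kwargs": {
  "xyz": [
    [0.5,0.1,0],
    [0.5,0.1,0],
    [0.5,0.1,0]
  ],
  "spin": [0,0,0],
  "fingers": [0,0,0]
}}

```text
time_s: 11.75
eef_pos: [0.6568, -0.0776, 0.1281]
eef_rot: [0.444, -0.55, 0.445, 0.55]
wrist_force: [-6.0, -0.5, 0.9]
opening: 0.497
```

>>> {"fn": "step_arm", "kwargs": {
  "xyz": [
    [0.5,0.1,0],
    [0.5,0.1,0],
    [0.5,0.1,0]
  ],
  "spin": [0,0,0],
  "fingers": [0,0,0]
}}

```text
time_s: 12.05
eef_pos: [0.6573, -0.0775, 0.1281]
eef_rot: [0.444, -0.55, 0.445, 0.55]
wrist_force: [-5.5, -0.8, 0.8]
opening: 0.497
```

>>> {"fn": "step_arm", "kwargs": {
  "xyz": [
    [0.5,0.1,0],
    [0.5,0.1,0],
    [0.5,0.1,0]
  ],
  "spin": [0,0,0],
  "fingers": [0,0,0]
}}

```text
time_s: 12.35
eef_pos: [0.6577, -0.0774, 0.1281]
eef_rot: [0.444, -0.55, 0.445, 0.55]
wrist_force: [-7.0, -0.6, 1.0]
opening: 0.498
```

```bash
python3 st.py
python3 - <<'E'
from h import *
import cv2
im=eyes.camera("side")
cv2.imwrite("pics/side6.png",cv2.resize(im[130:200,190:280,::-1],None,fx=8,fy=8,interpolation=cv2.INTER_CUBIC))
E
```

```text
t 12.35 pos [ 0.6577 -0.0774  0.1281] jaw yaw 1.7821 xdir [-0.001  0.    -1.   ] F [-7.  -0.6  1. ] open 0.498 q [-0.3   0.48  1.46 -0.    1.2  -2.08]
```

View pics/side6.png

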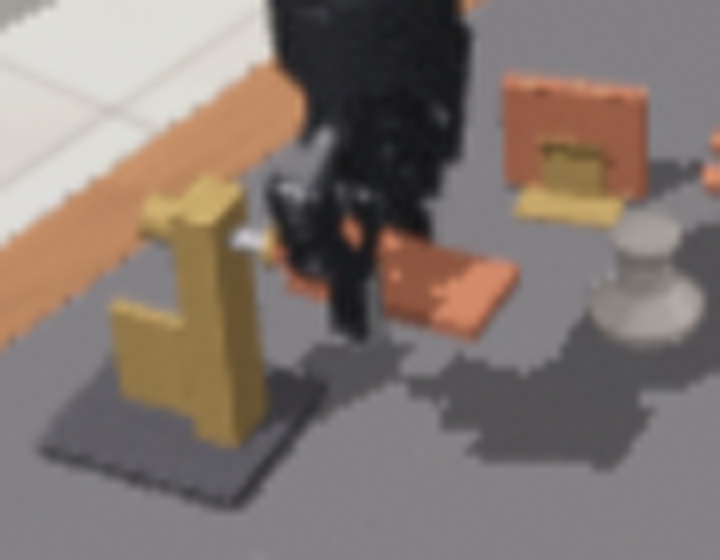

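The disc has moved from about (298,252) to (270,250), roughly 12 mm, so the plunger is near the end of its travel. I'll continue until I feel the force step.

>>> {"fn": "step_arm", "kwargs": {
  "xyz": [
    [0.5,0.1,0],
    [0.5,0.1,0],
    [0.5,0.1,0]
  ],
  "spin": [0,0,0],
  "fingers": [0,0,0]
}}

```text
time_s: 12.7
eef_pos: [0.6579, -0.0773, 0.128]
eef_rot: [0.444, -0.549, 0.445, 0.55]
wrist_force: [-7.4, -0.8, 2.0]
opening: 0.501
```

>>> {"fn": "step_arm", "kwargs": {
  "xyz": [
    [0.5,0.1,0],
    [0.5,0.1,0],
    [0.5,0.1,0]
  ],
  "spin": [0,0,0],
  "fingers": [0,0,0]
}}

```text
time_s: 13.0
eef_pos: [0.658, -0.0773, 0.1279]
eef_rot: [0.444, -0.549, 0.445, 0.551]
wrist_force: [-9.0, -1.6, 1.6]
opening: 0.501
```

The TCP now stalls while the command advances, and the force has risen to about 9 N, so the plunger is at its end of travel. I'll hold and check that it's stable.

>>> {"fn": "step_arm", "kwargs": {
  "xyz": [
    [0,0,0],
    [0,0,0],
    [0,0,0],
    [0,0,0],
    [0,0,0]
  ],
  "spin": [0,0,0,0,0],
  "fingers": [0,0,0,0,0]
}}

```text
time_s: 13.5
eef_pos: [0.658, -0.0773, 0.128]
eef_rot: [0.444, -0.549, 0.445, 0.551]
wrist_force: [-8.8, -0.7, 2.1]
opening: 0.502
```

```bash
python3 st.py
python3 - <<'E'
from h import *
import cv2
for n in("top","side"):
    im=eyes.camera(n); cv2.imwrite(f"pics/{n}7.png",cv2.resize(im[:,:,::-1],(800,600),interpolation=cv2.INTER_CUBIC))
E
```

```text
t 13.5 pos [ 0.658  -0.0773  0.128 ] jaw yaw 1.7821 xdir [-0.003  0.    -1.   ] F [-8.8 -0.7  2.1] open 0.502 q [-0.3   0.48  1.46 -0.    1.2  -2.08]
```

View pics/side7.png

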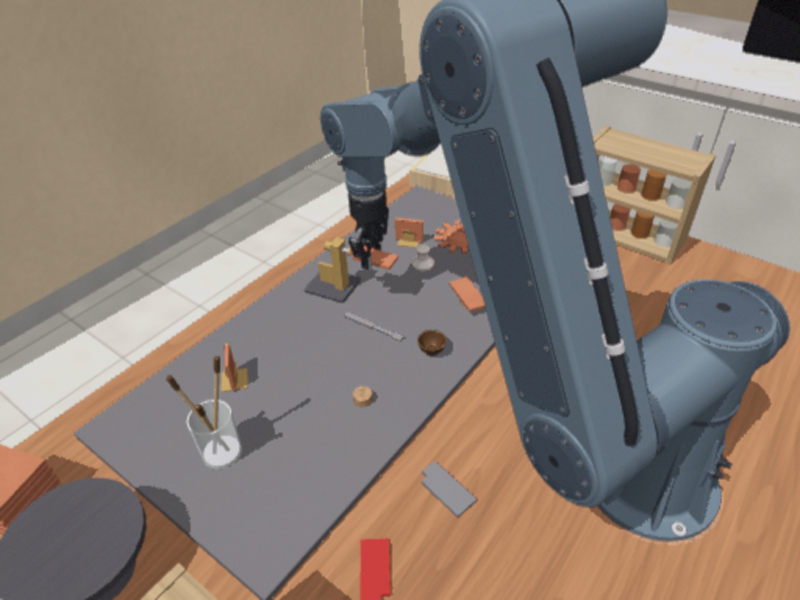

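View pics/top7.png

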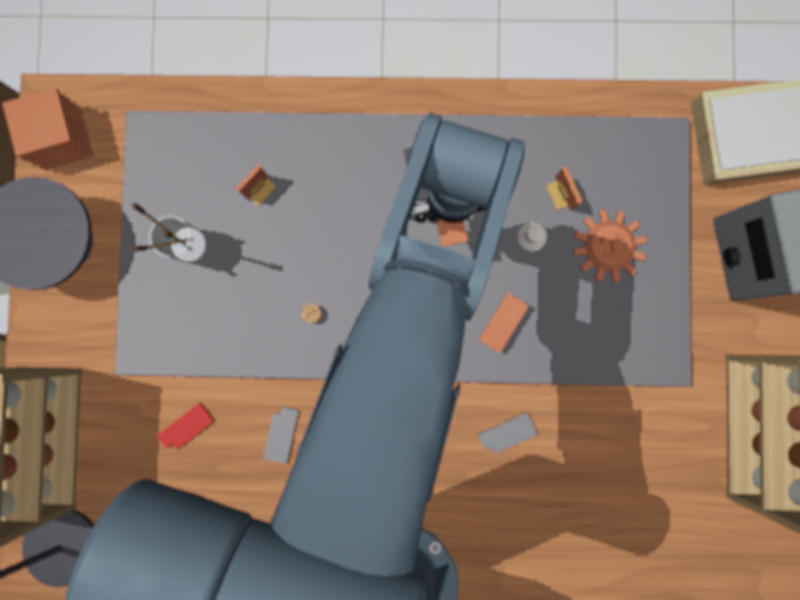

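The pictures show the plain tile still at (505,322) in the top view. The burnisher, cup, muller, sun and jar are where they were. The force is steady at about 9 N.

```bash
python3 -c "
from bench import hand_in; print(hand_in())"; python3 st.py
```

```text
the job is handed in; nothing more can be done
None
the job is handed in; nothing more can be done
```

I picked up the notched tile label up, turned it 2.75 rad to line up with the plunger, and pushed its notched end against the plunger until it stopped. I then handed in with the arm still pressing, at about 13.6 s of the 43 s; no verdict is reported.

- **End of travel:** The measured force rose smoothly to about 6 N. The arm then stalled near x = 0.658 while I kept commanding it forward, and the force climbed to about 9 N and stayed there. In the side picture taken just before the stall, the plunger face had moved about 12 mm.
- **Tile pose:** The gripper is upright (0.003 rad from vertical) with its opening unchanged at 0.50. The tile's line is within about 0.02–0.06 rad of the plunger's, going by the pictures.
- **Alignment:** The two cameras differed by 2–6 mm on where the tile was. I used values between the two, and they put the middle of the notched end close to the plunger's centre.
- **Other things on the slab:** The last pictures show the plain tile, jar and sun where they started in the top view. The cup, burnisher and muller are unmoved in the side view. The arm partly blocked the top view, so these checks were by eye only.

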